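Break the dry chamber's stuck lid free with its lifting hook and hold it ajar

ROBOT

A 7-joint arm with a two-finger parallel gripper is mounted at the origin on a cart in front of the work surface, level with it; the furniture and walls round the work are solid. World frame = base frame: x ahead of the robot, y to its left, z up, the work surface at z = 0. Lengths are in m, angles in rad, forces in N, time in s.
With the tool pointing down it reaches from about 0.4 to 0.875 m from the base axis. Payload 19.3 kg.
Tool frame: the origin (TCP) lies between the finger pads; the fingertips stand 14 mm ahead of it and the grasp point (between the pads) lies 5 mm behind it (manip.tip_extent is the distance from the TCP to the fingertips, in m); z points along the fingers, y is the line along which they close (so a half turn about z gives the same grasp; the last joint's range is limited). The gripper opens to 85 mm and grips with 20 to 120 N. Pads are 22 mm wide; open, the fingers measure 114 mm over their backs; the gripper's body (76 mm by 85 mm) begins 54 mm behind the grasp point. The pads swing forward as they close: fully open they stand 13 mm farther back than shut.
Start: joints at [-1.216, 0.521, -0.036, 1.599, 0.021, 1.021, -0.113], TCP at [0.258, 0.569, 0.22] pointing down, gripper open.
Joint ranges: [-2.91, 2.91], [-0.3, 2.13], [-1.5, 1.42], [0.17, 2.43], [-1.26, 4.41], [0.16, 1.93], [-2.52, 2.52]. Speed limits (rad/s): [1.89, 1.89, 2.39, 2.39, 3.01, 3.01, 3.01].

INTERFACE

Orientations are given as a unit quaternion [x, y, z, w].
In Python, from plant import manip, cams, models gives the robot as it stands.
- The arm moves only by the tool servo_tool, never from a script. Its arguments are lists of equal length, an entry for each row: "gripper": the closure, from 0 (fully open) to 1 (shut); "dp": the shift along the tool's x, y, z in cm, a list of three; "yaw": the turn about the tool's z in rad. A call has 1 to 20 rows; each row shifts and turns the commanded pose from where the row before left it, along the tool's axes as they then stand; what a row does not reach is not made up. A row lasts 1/8 s, in which the tool goes at most 62.5 mm and 10.7 degrees, less where a joint would pass 70% of its speed; a pose out of reach is approached as far as the arm can. A call with a gripper value outside its range is refused whole. The fingers move at their own pace and stop on an object; "newtons" is the grip in N (left out, the last holds). Time passes only in rows, so rows that do not move let the fingers close. It gives the time, the measured TCP pose, the force, the opening and the grip force at its end, in the units of the state.
- manip.get_obs(): the state, without advancing time (a new reading comes with each control period).
- cams.snapshot(name): name is "side" or "top"; returns a dict with "img" (384x512x3 uint8, red, green, blue), "depth" (384x512 float32, m along the optical axis (not along the pixel's ray), 0 where there is no reading), "fx", "fy", "cx", "cy" (pixels), "origin" and "orientation" of the camera in the world. Camera axes: x right, y down, z forward; pixel columns grow to the right and rows downward; lengths in m; the calibration is good to about 2 mm. A picture is of the moment at which its call begins.
- manip.finish_job(): hands the job in; it is judged then, once.
Trained networks look in a picture, given as the dict that the camera call returned (one of the last four; its "shot" number tells which), for a name from the list of things; names that differ only in an ending like _2 or _b are one class to them, and where a whole thing is asked for, a point or a joint stands for the part that bears it (a point fixed in the world has none). Each returns a list of dicts, best first, with "confidence" (0 to 1); they miss things now and then, are a little off and sometimes report something else, mostly with a low value. They report only what shows in the picture. A call takes as long as a camera call. They do not tell look-alikes from the thing itself.
- models.find_in(picture, thing): "location" ([x, y, z] in m, in world coordinates, good to about 4 mm: the middle of the surface that is visible of it).
The state is a dict: "time": time; "q": joint angles; "joint_vel": joint speeds; "effort": joint torques, N m; "tcp_pos": TCP position; "tool_rot": TCP orientation; "wrist_force": force on the tool from outside, world axes, zero at the start; "ft_torque": the same for the moment, N m; "finger_gap": opening from 0.0 (shut) to 1.0 (fully open); "grasp_force": force on a finger pad.
Only numpy, scipy, OpenCV 4.12 (cv2) and the standard library are available. Lean on these libraries where they do the work, as an engineer would, in place of code of your own. Each camera call takes 0.05 s, during which the arm holds its last target. There are 200 camera calls.

TASK

Lift the lifting hook with the orange grip up and off the bench stand, catch the wire bail on the dry chamber's lid with it and pull until the sticking gasket lets go. Do not let the lid fly up: finish while still holding the hook, steady, with the lid hanging on it just ajar, about 3 cm open at its front edge, so that the chamber can draw air. Touch the chamber with the hook only, and leave the multimeter, the solder reel and the capacitor where they stand.

Things in the scene. Friction and masses are not known exactly. Their poses are not given: they have to be found in the camera images.
- lifting_hook: Lifting hook, loose, about 0.11 kg, hanging on the stand, z up. Orange grip: upright plate 14 mm thick (x), 44 mm wide (y), z = -28 to +56 mm. Origin in the middle of its solid lower part: grasp here from above, fingers closing along y on the two flat side edges. Below it a 7 mm steel rod goes down, cranks back to x = -14 mm and ends in a J whose foot points to +x.
- grip_hole (a point): middle of the hole in the orange grip by which the lifting hook hangs, 29 mm above its origin. The hole is 24 mm wide (y) and 34 mm high; the stand's arm passes through it along x and carries the hole's upper edge.
- seat (a point): top of the J's foot on the lifting hook, where a bail lies when lifted: 101.5 mm straight below the hook's origin. Foot: 7 mm rod along x, its underside 7 mm below this point. Its upturned tip (x = +15 mm) ends 9 mm above this point, the rod's back is at x = -14 mm (axes), so a 6 mm bail has some 8 mm of play to either side.
- tool_stand: Steel bench stand, fixed; origin under the middle of its 140 x 110 mm foot plate, z up. A 14 mm post at x = +30 mm stands 313 mm high; from it an 8 mm round arm runs along -x at z = 270 mm (axis). The lifting hook hangs on it about 32 mm on the -x side of the origin, its own axes parallel to the stand's. A roll of brown tape hangs on its second arm, behind the post.
- hook_end (a point): end of the stand's arm, its upturned tip: at x = -59 mm, z = 279 mm of the stand (axis; the tip's top is 9 mm above the top of the level arm). The lifting hook comes free when raised about 18 mm (10 to 25 mm pass) and drawn off along the stand's -x past this tip.
- dry_chamber: Dry chamber for moisture-sensitive parts, heavy and fixed: grey cast box 190 (x) x 150 (y) mm, black gasket on its rim 90 mm up, blue-framed glass lid. Origin under the middle of the box; x points from the front (round humidity dial) to the hinge at the back, z up.
- lid (a joint): Opening angle of the lid, rad: 0 shut (at the start), grows as the front rises. The gasket sticks: the upward pull at the bail must pass a peak of 12 to 18 N in the bail's first 2 mm of rise; then it lets go with a jump of some 4 mm, and beyond 8 mm only the lid's weight (3 to 5 N at the bail) is left, with which it sinks back if let go. 0.15 rad is 3 cm at the front edge.
- lid_hinge (a point): point on the lid's hinge axis (along the chamber's y), 105 mm behind the chamber's origin and 90.5 mm high. The lid reaches 206 mm forward from it, is 14 mm thick and 162 mm wide.
- bail (a point): middle of the bail, on the axis of its level top wire: an arch of 6 mm steel wire standing across the lid near its front, along the chamber's y, 172 mm in front of the hinge. The wire's underside is 34 mm above the lid's top; the opening is 58 mm wide (level part 40 mm). With the lid shut its axis is 141.5 mm above the bench.
- multimeter: blue hand multimeter lying on the bench, 152 x 78 x 48 mm, loose; origin in the middle of its underside. A bystander.
- solder_reel: big reel of solder standing on end, diameter 72 mm, 68 mm high, loose; origin in the middle of its underside. A bystander.
- capacitor: dark blue electrolytic capacitor, diameter 35 mm, 56 mm high, standing, loose; origin in the middle of its underside. A bystander.
Not all that is in view belongs to the job. What is meant by the lifting_hook is not white, and is the smaller of those in its own colour.

How it is judged:
By the outcome, as a careful person would: the job done as asked, in the order asked, and still so for the second after the job is handed in, while the arm keeps its last pose, push and grip.
It also fails if it takes over 43 s, if anything falls off the work surface, if the arm or the gripper's body presses on something with over 40 N, if the wrist force passes 120 N, or if a joint passes its speed limit or range.

## Working session

There is one attempt and no reset: what is moved stays moved. The work goes in short steps, Python scripts to look and compute and a tool call to move; the robot and the scene stay as the last step left them, time stands still between calls to the robot, and variables do not carry over. Pictures are saved under pics/ and viewed, at most 10 in all, crops included, and the job is handed in when it is done.

Besides the shell and the picture viewer there is one more tool, called after "Call:" as name([rows], argument=value, ...), one row to a line, values as JSON. servo_tool: Moves the arm, as the interface text tells. Its arguments: {"type":"object","properties":{"gripper":{"type":"array"},"dp":{"type":"array"},"yaw":{"type":"array"},"newtons":{"type":"number"}},"required":["gripper","dp","yaw"]}

```bash
mkdir -p pics
cat > h.py <<'E'
import numpy as np, cv2
from scipy.spatial.transform import Rotation as R
from plant import manip, cams, models
def world(s,u,v,d=None):
    d=s["depth"][int(v),int(u)] if d is None else d
    p=np.array([(u-s["cx"])/s["fx"]*d,(v-s["cy"])/s["fy"]*d,d])
    return R.from_quat(s["orientation"]).apply(p)+s["origin"]
def pix(s,p):
    c=R.from_quat(s["orientation"]).inv().apply(np.array(p)-s["origin"])
    return c[0]/c[2]*s["fx"]+s["cx"],c[1]/c[2]*s["fy"]+s["cy"]
def cloud(s):
    v,u=np.mgrid[:384,:512]; d=s["depth"]
    p=np.stack([(u-s["cx"])/s["fx"]*d,(v-s["cy"])/s["fy"]*d,d],-1)
    return (R.from_quat(s["orientation"]).apply(p.reshape(-1,3))+s["origin"]).reshape(384,512,3)
def save(s,n,crop=None,k=1):
    im=s["img"][...,::-1]
    if crop: a,b,c,d=crop; im=im[b:d,a:c]
    cv2.imwrite("pics/"+n,cv2.resize(im,None,fx=k,fy=k,interpolation=cv2.INTER_CUBIC))
E
python3 - <<'E'
from h import *
np.set_printoptions(precision=4,suppress=True)
o=manip.get_obs();print(o["time"],o["tcp_pos"],R.from_quat(o["tool_rot"]).as_matrix().tolist(),o["wrist_force"])
for n in("side","top"):
    s=cams.snapshot(n);save(s,n+"0.png",k=1.5)
    print(n,s["origin"],s["orientation"],s["fx"])
    for t in["lifting_hook","grip_hole","seat","tool_stand","hook_end","dry_chamber","bail","lid_hinge","multimeter","solder_reel","capacitor"]:
        for r in models.find_in(s,t)[:4]: print(t,np.round(r["location"],3),round(r["confidence"],2),np.round(pix(s,r["location"])))
E
```

```text
0.0 [0.2575 0.5691 0.2191] [[-0.9111254910768575, 0.41212881888844594, -0.00041970414594118396], [0.4121290270862085, 0.9111248398783126, -0.0010914163709338856], [-6.74012671015712e-05, -0.0011673895382672463, -0.999999316329134]] [ 1.1726  0.4604 -0.0412]
side [ 0.0574 -1.225   0.7238] [ 0.823  -0.1864  0.1175 -0.5235] 485.9409177908334
lifting_hook [0.52  0.108 0.142] 0.8 [202. 165.]
lifting_hook [ 0.506 -0.006  0.225] 0.66 [210. 152.]
lifting_hook [ 0.566 -0.203  0.114] 0.55 [259. 212.]
grip_hole [ 0.507 -0.005  0.228] 0.91 [210. 151.]
grip_hole [ 0.563 -0.204  0.116] 0.7 [258. 212.]
seat [0.518 0.108 0.144] 0.72 [201. 164.]
seat [ 0.504 -0.004  0.23 ] 0.65 [209. 151.]
seat [ 0.566 -0.204  0.119] 0.62 [259. 211.]
seat [ 0.566 -0.004  0.147] 0.52 [230. 174.]
tool_stand [ 0.567 -0.005  0.15 ] 0.62 [230. 173.]
hook_end [ 0.569 -0.005  0.153] 0.88 [230. 172.]
dry_chamber [ 0.501 -0.419  0.101] 0.84 [276. 264.]
dry_chamber [ 0.7   -0.363  0.033] 0.21 [333. 256.]
bail [ 0.514 -0.39   0.1  ] 0.93 [275. 256.]
lid_hinge [ 0.513 -0.392  0.104] 0.79 [275. 255.]
multimeter [ 0.404 -0.179  0.
[... 592 characters left out ...]
27. 212.]
seat [ 0.507 -0.001  0.283] 0.75 [174. 212.]
seat [ 0.56  -0.195  0.161] 0.69 [271. 198.]
tool_stand [ 0.569 -0.004  0.01 ] 0.94 [193. 206.]
hook_end [ 0.566 -0.003  0.011] 0.64 [193. 207.]
hook_end [ 0.507 -0.378  0.105] 0.53 [348. 225.]
dry_chamber [ 0.508 -0.378  0.102] 0.61 [347. 225.]
bail [ 0.509 -0.373  0.104] 0.82 [345. 224.]
lid_hinge [ 0.508 -0.37   0.102] 0.57 [344. 225.]
lid_hinge [ 0.705 -0.344  0.045] 0.55 [326. 152.]
multimeter [ 0.415 -0.144  0.033] 0.77 [248. 266.]
multimeter [ 0.506 -0.004  0.285] 0.73 [175. 212.]
solder_reel [ 0.405 -0.022  0.066] 0.65 [196. 269.]
solder_reel [ 0.511 -0.375  0.105] 0.2 [346. 224.]
capacitor [ 0.703 -0.34   0.051] 0.76 [325. 152.]
```

View pics/side0.png

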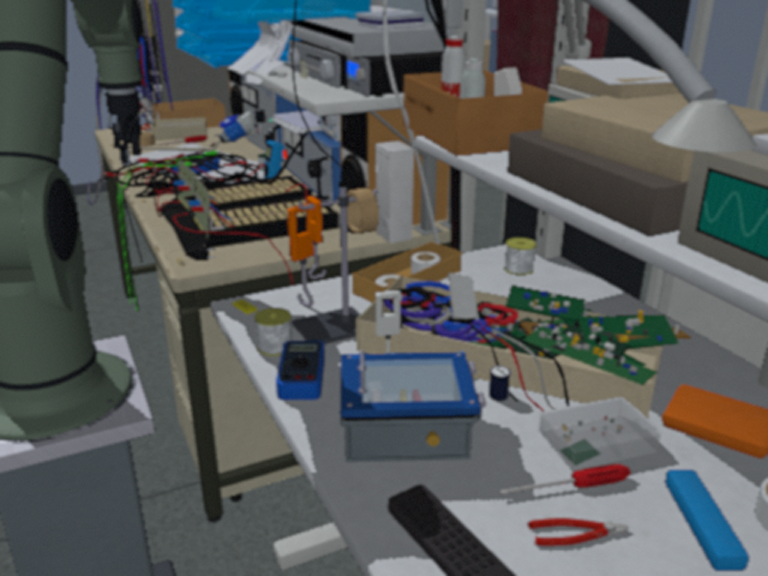

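View pics/top0.png

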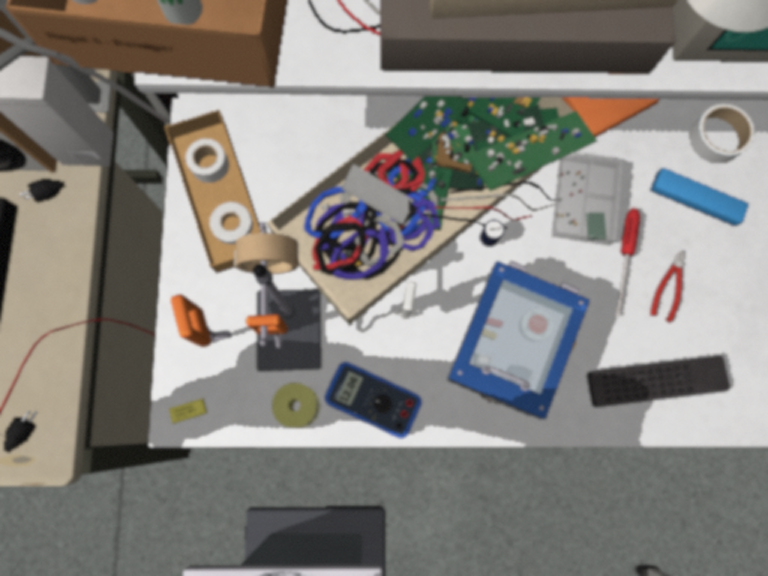

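Run:
```python
from h import *
np.set_printoptions(precision=4,suppress=True)
s=cams.snapshot("side");t=cams.snapshot("top")
A=cv2.resize(s["img"][115:225,160:280],(480,440),interpolation=cv2.INTER_CUBIC)
B=cv2.resize(t["img"][140:250,105:185],(320,440),interpolation=cv2.INTER_CUBIC)
cv2.imwrite("pics/crop1.png",np.hstack([A,B])[...,::-1])
for n,q in(("side",s),("top",t)):
    im=q["img"].astype(int); h=cv2.cvtColor(q["img"],cv2.COLOR_RGB2HSV); P=cloud(q)
    m=((h[...,0]>5)&(h[...,0]<16)&(h[...,1]>190)&(h[...,2]>90)).astype(np.uint8)
    k,L,st,c=cv2.connectedComponentsWithStats(m)
    for i in range(1,k):
        if st[i,4]>25:
            p=P[L==i]; print(n,c[i],st[i],"lo",np.percentile(p,5,axis=0),"hi",np.percentile(p,95,axis=0))
    # post: points with z .2-.32 around stand
    r=(P[...,0]>.45)&(P[...,0]<.65)&(abs(P[...,1])<.07)&(P[...,2]>.22)&(P[...,2]<.34)
    vv,uu=np.nonzero(r)
    for z0 in np.arange(.22,.34,.02):
        p=P[r&(P[...,2]>=z0)&(P[...,2]<z0+.02)&(m==0)]
        if len(p): print(n,z0,len(p),p.min(0),p.max(0),np.median(p,0))
```

```text
side [203.0402 153.2063] [192 130  23  44 572] lo [ 0.4952 -0.0242  0.124 ] hi [0.5383 0.1189 0.2808]
side [479.4275 279.8313] [ 442  257   70   48 2021] lo [ 0.9063 -0.6607  0.0142] hi [ 1.0209 -0.5262  0.0321]
side 0.22 170 [ 0.5105 -0.0439  0.2201] [0.6232 0.0439 0.2399] [ 0.6006 -0.005   0.2298]
side 0.24 145 [ 0.5034 -0.0451  0.2401] [0.6264 0.0449 0.2599] [ 0.6007 -0.0353  0.249 ]
side 0.26 267 [ 0.4765 -0.0416  0.2601] [0.6405 0.0339 0.2799] [ 0.5859 -0.0093  0.2717]
side 0.27999999999999997 118 [ 0.4778 -0.0248  0.28  ] [0.6381 0.0207 0.2985] [ 0.5941 -0.0058  0.2837]
side 0.29999999999999993 28 [ 0.559  -0.009   0.3005] [0.5764 0.0034 0.3142] [ 0.5666 -0.0044  0.3066]
top 0.22 116 [ 0.4969 -0.0392  0.2205] [0.596  0.0428 0.24  ] [ 0.5595 -0.0023  0.2315]
top 0.24 111 [ 0.4973 -0.0407  0.2404] [0.6211 0.045  0.26  ] [ 0.5913 -0.0357  0.2517]
top 0.26 646 [ 0.4723 -0.0362  0.26  ] [0.637  0.0411 0.28  ] [ 0.5892 -0.0024  0.2729]
top 0.27999999999999997 480 [ 0.4735 -0.0222  0.28  ] [0.6358 0.0249 0.2936] [0.5947 0.001  0.2825]
top 0.29999999999999993 71 [ 0.5563 -0.0075  0.3017] [0.5719 0.0096 0.3129] [0.5633 0.0003 0.3086]
```

View pics/crop1.png

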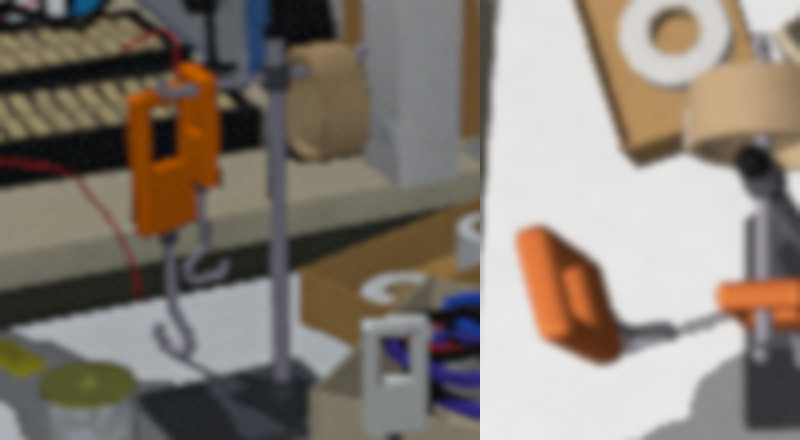

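The orange candidates are at top (127,213), the bigger one set aside and lower, and at top (175,214), the smaller one with the stand's arm through its hole. In the side view they are at (202,165) and (210,152). The white hook at side (259,212) is out by colour. The crop shows the smaller one hanging on the stand, so that one is meant. Next I'll measure the chamber, the bail and both hooks.

Run:
```python
from h import *
np.set_printoptions(precision=4,suppress=True)
s=cams.snapshot("side");t=cams.snapshot("top")
Q={}
for n,q in(("side",s),("top",t)):
    P=cloud(q);h=cv2.cvtColor(q["img"],cv2.COLOR_RGB2HSV)
    m=(h[...,0]>5)&(h[...,0]<16)&(h[...,1]>150)
    for nm,r in(("stand",m&(abs(P[...,1])<.06)&(P[...,2]>.18)),("other",m&(P[...,1]>.07)&(P[...,1]<.2)&(P[...,0]<.7))):
        p=P[r]; 
        if len(p)>5:print(n,nm,len(p),p.min(0),p.max(0))
        # top points pca xy
        if nm=="stand" and n=="top":
            w=p[p[:,2]>.275];c=w.mean(0);print("toppts",len(w),c,w.min(0),w.max(0),np.linalg.svd((w-c)[:,:2],full_matrices=False)[2][0])
    near=(abs(P[...,0]-.5)<.16)&(abs(P[...,1]+.38)<.15)
    b=near&(P[...,2]>.118)&(P[...,2]<.17); vv,uu=np.nonzero(b)
    p=P[b];print(n,"bail",len(p)); 
    if len(p):
        print(np.c_[uu,vv,p*1000].astype(int)[::max(1,len(p)//25)].tolist())
        w=p[p[:,2]>.132]; 
        if len(w)>2:c=w.mean(0);print("bail",len(w),c,w.min(0),w.max(0),np.linalg.svd((w-c)[:,:2],full_matrices=False)[2][0])
    blue=near&(h[...,0]>100)&(h[...,0]<125)&(h[...,1]>150)&(P[...,2]>.085)&(P[...,2]<.12)
    p=P[blue].astype(np.float32);print(n,"lid",len(p),np.median(p[:,2]),cv2.minAreaRect(p[:,:2]*1000),cv2.boxPoints(cv2.minAreaRect(p[:,:2]*1000)).tolist())
    # arm axis & post
    a=(P[...,0]>.47)&(P[...,0]<.55)&(abs(P[...,1])<.05)&(P[...,2]>.262)&~m
    p=P[a];print("arm",[(round(x,3),p[abs(p[:,0]-x)<.005].mean(0)) for x in(.478,.485,.53,.54)])
A=cv2.resize(s["img"][225:310,215:330],(0,0),fx=3.4,fy=3.4,interpolation=cv2.INTER_CUBIC)
B=cv2.resize(t["img"][170:280,290:400],(0,0),fx=3.4,fy=3.4,interpolation=cv2.INTER_CUBIC)
C=np.zeros((374,391+374,3),np.uint8);C[:A.shape[0],:A.shape[1]]=A;C[:,391:]=B
cv2.imwrite("pics/crop2.png",C[...,::-1])
```

```text
side stand 490 [ 0.4986 -0.0388  0.1981] [1.0136 0.0564 0.447 ]
side other 378 [0.4917 0.0959 0.1157] [0.5438 0.1335 0.2313]
side bail 58
[[241, 233, 458, -324, 141], [241, 234, 454, -332, 144], [240, 235, 452, -332, 141], [242, 235, 456, -334, 142], [241, 236, 450, -342, 145], [240, 237, 448, -341, 142], [242, 237, 452, -344, 143], [241, 238, 447, -349, 144], [240, 239, 458, -319, 122], [242, 239, 447, -355, 145], [241, 240, 444, -356, 143], [241, 241, 442, -359, 143], [241, 242, 440, -365, 144], [241, 243, 438, -369, 144], [241, 244, 438, -368, 141], [241, 245, 438, -369, 139], [241, 246, 435, -375, 141], [241, 247, 434, -377, 139], [241, 248, 434, -378, 137], [241, 249, 434, -376, 133], [241, 250, 433, -379, 133], [241, 251, 433, -379, 130], [243, 251, 438, -378, 128], [242, 252, 436, -379, 127], [241, 253, 433, -379, 125], [243, 253, 438, -379, 123], [242, 254, 435, -381, 123], [241, 255, 432, -381, 121], [243, 255, 437, -380, 119]]
bail 39 [ 0.4443 -0.3578  0.1419] [ 0.4334 -0.3809  0.1335] [ 0.4585 -0.3247  0.1463] [-0.3892 -0.9211]
side lid 1648 0.10397375 ((509.7484130859375,
[... 1350 characters left out ...]
, 434, -365, 142], [350, 255, 434, -372, 140], [350, 256, 432, -371, 143], [350, 257, 431, -375, 125], [350, 258, 429, -376, 121]]
bail 79 [ 0.4447 -0.3472  0.1414] [ 0.4304 -0.3781  0.133 ] [ 0.4574 -0.3182  0.1472] [-0.3945 -0.9189]
top lid 1949 0.10280709 ((506.8359375, -376.192626953125), (156.3534698486328, 201.97238159179688), 66.65035247802734) [[383.1355285644531, -407.94195556640625], [568.5670166015625, -487.991943359375], [630.536376953125, -344.44329833984375], [445.1048583984375, -264.393310546875]]
arm [(0.478, array([ 0.478 , -0.0028,  0.2772])), (0.485, array([ 0.4849, -0.0026,  0.2717])), (0.53, array([ 0.5304, -0.0009,  0.2717])), (0.54, array([ 0.5404, -0.0005,  0.2715]))]
```

View pics/crop2.png

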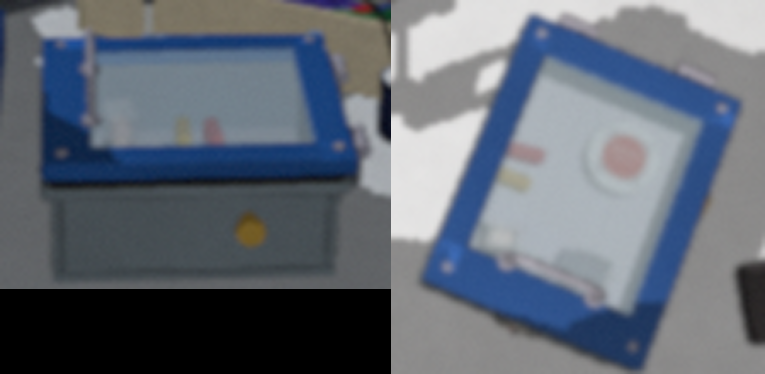

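Crop 2: the bail stands across the lid's front, about (330–350, 246–257) in the full top picture. Both views put it at about (0.4445, -0.350, 0.1415), and the chamber yaw is about -23°. The stand hook's top is at z 0.2845, its centre at (0.504, -0.003) and its yaw about +2°, which all agree with the text. Now I'll move above it.

Call:
servo_tool([
  [0, 0, -3.5],
  [0, 0, -3.5],
  [0, 0, -3.5],
  [0, 0, -3.5],
  [-1.6, -4.1, 0],
  [-1.6, -4.1, 0],
  [-1.6, -4.1, 0],
  [-1.6, -4.1, 0],
  [-1.6, -4.1, 0],
  [-1.6, -4.1, 0],
  [-1.6, -4.1, 0],
  [-1.6, -4.1, 0],
  [-1.6, -4.1, 0],
  [-1.6, -4.1, 0],
  [-1.6, -4.1, 0],
  [-1.6, -4.1, 0],
  [-1.6, -4.1, 0],
  [-1.6, -4.1, 0],
  [0, 0, 0],
], gripper=[0, 0, 0, 0, 0, 0, 0, 0, 0, 0, 0, 0, 0, 0, 0, 0, 0, 0, 0], yaw=[-0.115, -0.115, -0.115, -0.115, 0, 0, 0, 0, 0, 0, 0, 0, 0, 0, 0, 0, 0, 0, 0], newtons=80)

```text
time: 3.78
tcp_pos: [0.5022, 0.0006, 0.3596]
tool_rot: [-0.015, 1.0, -0.0, 0.0]
wrist_force: [-0.2, 1.3, 0.3]
finger_gap: 1.002
grasp_force: 0.0
```

Call:
servo_tool([
  [0, -0.35, 2],
  [0, 0, 2.5],
  [0, 0, 2.5],
  [0, 0, 2],
  [0, 0, 2],
  [0, 0, 1],
  [0, 0, 1],
  [0, 0, 0],
  [0, 0, 0],
  [0, 0, 0],
  [0, 0, 0],
  [0, 0, 0],
  [0, 0, 0],
  [0, 0, 0],
], gripper=[0, 0, 0, 0, 0, 0, 0, 0, 0.3, 0.9, 0.9, 0.9, 0.9, 0.9], yaw=[0, 0, 0, 0, 0, 0, 0, 0, 0, 0, 0, 0, 0, 0], newtons=80)

```text
time: 5.52
tcp_pos: [0.5021, 0.0004, 0.2302]
tool_rot: [-0.018, 1.0, 0.0, 0.0]
wrist_force: [-0.8, 1.4, 5.3]
finger_gap: 0.504
grasp_force: 80.1
```

Run:
```python
from h import *
s=cams.snapshot("side");save(s,"grasp.png",(140,60,300,230),4.5*.75)
o=manip.get_obs();print(o["tcp_pos"],o["wrist_force"],o["grasp_force"])
```

```text
[5.02114424e-01 3.73145994e-04 2.30251922e-01] [-0.95352037  1.20326469  5.95803235] 80.1483428478241
```

View pics/grasp.png

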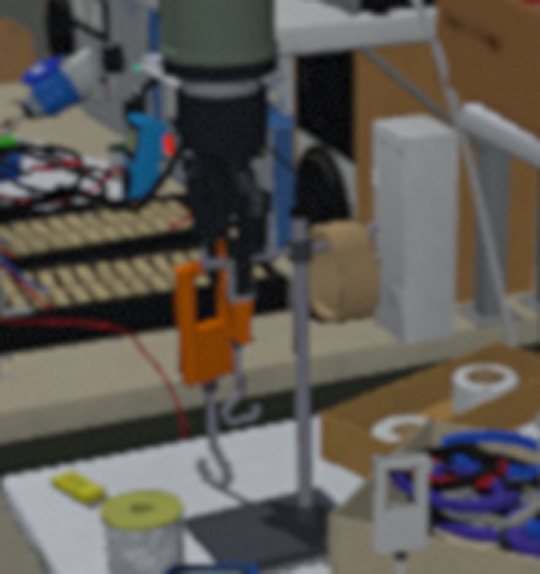

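Gripped: at (235,300) in the crop the fingers hold the small hook's side edges. Now raise it and draw it off.

Call:
servo_tool([
  [0, 0, -0.5],
  [0, 0, -0.5],
  [0, 0, -0.5],
  [0, 0, -0.3],
  [0, 0, 0],
], gripper=[0.9, 0.9, 0.9, 0.9, 0.9], yaw=[0, 0, 0, 0, 0], newtons=90)

```text
time: 6.2
tcp_pos: [0.5018, 0.0001, 0.2479]
tool_rot: [-0.018, 1.0, 0.0, 0.0]
wrist_force: [0.6, -0.2, -0.6]
finger_gap: 0.502
grasp_force: 91.1
```

Call:
servo_tool([
  [0.8, 0, 0],
  [1, 0, 0],
  [1, 0, 0],
  [1, 0, 0],
  [1, 0, 0],
  [1, 0, 0],
  [0, 0, 0],
], gripper=[0.9, 0.9, 0.9, 0.9, 0.9, 0.9, 0.9], yaw=[0, 0, 0, 0, 0, 0, 0])

```text
time: 7.08
tcp_pos: [0.4433, -0.0019, 0.2479]
tool_rot: [-0.018, 1.0, 0.0, 0.0]
wrist_force: [-0.7, 0.3, -0.7]
finger_gap: 0.502
grasp_force: 91.2
```

Call:
servo_tool([
  [0, 0, 0],
  [0, 0, 0],
  [0, 0, 0],
  [-0.45, -1.6, 0],
  [-0.92, -3.2, 0],
  [-0.92, -3.2, 0],
  [-0.92, -3.2, 0],
  [-0.92, -3.2, 0],
  [-0.92, -3.2, 0],
  [-0.92, -3.2, 0],
  [-0.92, -3.2, 0],
  [-0.92, -3.2, 0],
  [-0.92, -3.2, 0],
  [-0.45, -1.6, 0],
  [0, 0, 0],
  [0, 0, 0],
], gripper=[0.9, 0.9, 0.9, 0.9, 0.9, 0.9, 0.9, 0.9, 0.9, 0.9, 0.9, 0.9, 0.9, 0.9, 0.9, 0.9], yaw=[0.147, 0.147, 0.146, 0, 0, 0, 0, 0, 0, 0, 0, 0, 0, 0, 0, 0])

```text
time: 9.07
tcp_pos: [0.4025, -0.3312, 0.2476]
tool_rot: [0.201, 0.98, 0.0, -0.0]
wrist_force: [0.4, 0.4, -1.8]
finger_gap: 0.5
grasp_force: 91.4
```

Run:
```python
from h import *
np.set_printoptions(precision=4,suppress=True)
o=manip.get_obs();T=o["tcp_pos"];print(T,o["wrist_force"])
x=np.array([.92,-.392]);y=np.array([.392,.92]);b=np.array([.4445,-.350])
for n in("side","top"):
    q=cams.snapshot(n);P=cloud(q);h=cv2.cvtColor(q["img"],cv2.COLOR_RGB2HSV)
    loc=np.stack([(P[...,:2]-T[:2])@x,(P[...,:2]-T[:2])@y,P[...,2]],-1)*1000
    m=(h[...,0]>5)&(h[...,0]<16)&(h[...,1]>150)&(abs(loc[...,0])<60)&(abs(loc[...,1])<60)&(loc[...,2]>150)
    if m.sum()>3:p=loc[m];print(n,"plate",len(p),np.percentile(p,[2,50,98],axis=0))
    r=(loc[...,0]>-45)&(loc[...,0]<30)&(abs(loc[...,1])<22)&(loc[...,2]>128)&(loc[...,2]<195)&~m
    vv,uu=np.nonzero(r);print(n,np.c_[uu,vv,loc[r]].astype(int)[::max(1,r.sum()//40)].tolist())
    if n=="side":save(q,"pre.png",(180,150,330,290),4)
```

```text
[ 0.4025 -0.3312  0.2476] [ 0.4461  0.4193 -1.8249]
side plate 99 [[-20.8878 -36.7087 219.9539]
 [  5.775  -22.2201 238.1971]
 [ 13.7707  -0.8846 389.6587]]
side [[221, 219, 3, 1, 194], [223, 220, 8, -3, 194], [222, 221, 6, -3, 192], [221, 222, 3, -3, 189], [223, 222, 8, -6, 191], [222, 223, 6, -3, 187], [224, 223, 10, -2, 186], [222, 224, 6, -4, 185], [224, 224, 10, -2, 184], [222, 225, 6, -8, 184], [224, 225, 10, -2, 181], [223, 226, 8, -3, 179], [222, 227, 5, -3, 176], [224, 227, 10, 0, 174], [223, 228, 8, -5, 175], [222, 229, 5, -4, 172], [224, 229, 10, 0, 169], [222, 230, 5, -2, 168], [224, 230, 10, 0, 167], [221, 231, 3, -3, 166], [223, 231, 7, -5, 167], [220, 232, 0, -2, 163], [222, 232, 5, -4, 164], [219, 233, -1, -3, 161], [221, 233, 3, -3, 161], [218, 234, -3, -4, 159], [220, 234, 0, -4, 159], [217, 235, -6, -3, 156], [219, 235, -1, -1, 155], [217, 236, -6, -4, 154], [229, 236, 21, -3, 153], [216, 237, -8, -2, 150], [218, 237, -4, -1, 150], [230, 237, 23, -3, 150], [216, 238, -8, -2, 148], [218, 238, -4, -2, 147], [229, 238, 20, -2, 147], [216, 239, -8, -2, 145], [218, 239, -4, -2, 145], [220, 239, 0, 1, 142], [222, 239, 4, 2, 142], [224, 239, 9, 2, 141], [226, 239, 14, -1, 144], [228, 239, 18, -3, 145], [230, 239, 23, -4, 145], [218, 240, -4, 0, 141], [220, 240, 0, -4, 143], [222, 240, 4, -5, 144], [224, 240, 9, -1, 141], [226, 240, 13, -1, 141], [228, 240, 18, 0, 140], [230, 240, 23, -1, 141], [219, 241, -2, -3, 140], [221, 241, 2, -5, 141], [223, 241, 7, -4, 141], [225, 241, 11, -1, 138], [227, 241, 16, -4, 140]]
top [[331, 270, -2, 2, 141]]
```

View pics/pre.png

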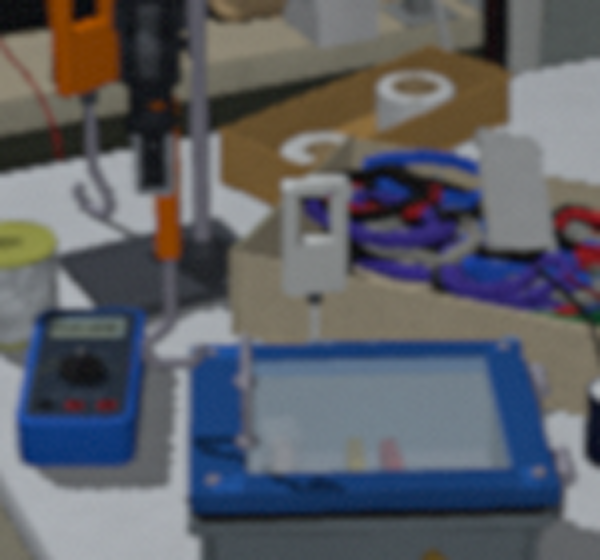

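The picture shows the hook in front of the bail. The J is at about (165,345) in the crop with its foot pointing at the chamber, and the bail is at (245,400). The hook's axis sits 7 mm in +x of the TCP and the seat is at z 0.1445. Now lower and slide under.

Call:
servo_tool([
  [0, 0, 0.8],
  [0, 0, 0.8],
  [0, 0, 0.8],
  [0, 0, 0],
  [-0.6, 0, 0],
  [-0.7, 0, 0],
  [-0.7, 0, 0],
  [-0.7, 0, 0],
  [-0.6, 0, 0],
  [-0.6, 0, 0],
  [0, 0, 0],
], gripper=[0.9, 0.9, 0.9, 0.9, 0.9, 0.9, 0.9, 0.9, 0.9, 0.9, 0.9], yaw=[0, 0, 0, 0, 0, 0, 0, 0, 0, 0, 0], newtons=110)

```text
time: 10.55
tcp_pos: [0.4379, -0.3473, 0.2235]
tool_rot: [0.201, 0.98, 0.0, -0.0]
wrist_force: [-1.1, 1.9, -0.3]
finger_gap: 0.497
grasp_force: 112.5
```

Run:
```python
from h import *
np.set_printoptions(precision=4,suppress=True)
o=manip.get_obs();T=o["tcp_pos"];print(T,o["wrist_force"])
x=np.array([.92,-.392]);y=np.array([.392,.92]);b=np.array([.4445,-.350])
q=cams.snapshot("side");P=cloud(q)
loc=np.stack([(P[...,:2]-b)@x,(P[...,:2]-b)@y,P[...,2]],-1)*1000
r=(abs(loc[...,0])<30)&(abs(loc[...,1])<40)&(loc[...,2]>110)&(loc[...,2]<165)
vv,uu=np.nonzero(r);print(np.c_[uu,vv,loc[r]].astype(int)[::max(1,r.sum()//50)].tolist())
save(q,"under.png",(205,190,285,270),7)
```

```text
[ 0.4379 -0.3473  0.2235] [-1.081   1.9095 -0.2564]
[[240, 231, 0, 0, 163], [240, 232, 0, 0, 161], [240, 233, 0, -3, 160], [239, 234, -2, -3, 158], [242, 234, 5, 20, 143], [240, 235, 0, -4, 156], [238, 236, -4, -6, 154], [241, 236, 2, 10, 144], [239, 237, -2, -6, 152], [242, 237, 4, 6, 144], [240, 238, 0, 0, 146], [237, 239, -6, 0, 143], [240, 239, 0, -1, 143], [236, 240, -9, 0, 140], [239, 240, -2, -5, 143], [242, 240, 4, -6, 144], [237, 241, -6, -6, 141], [241, 241, 2, -9, 143], [235, 242, -11, -1, 136], [240, 242, 0, 33, 114], [232, 243, -18, 2, 131], [235, 243, -11, -3, 134], [241, 243, 1, -17, 142], [233, 244, -16, -2, 131], [240, 244, 0, 31, 110], [232, 245, -18, -5, 130], [241, 245, 1, -24, 141], [246, 245, 13, -1, 127], [234, 246, -14, -2, 125], [244, 246, 8, 0, 124], [232, 247, -18, -4, 124], [241, 247, 1, -28, 139], [245, 247, 11, -6, 125], [233, 248, -16, -4, 122], [236, 248, -9, -1, 120], [239, 248, -2, 0, 118], [242, 248, 3, -31, 138], [245, 248, 11, -3, 120], [234, 249, -14, -4, 119], [237, 249, -7, -1, 117], [240, 249, 0, -4, 118], [243, 249, 6, 0, 116], [234, 250, -14, -3, 115], [237, 250, -7, -1, 114], [240, 250, 0, -6, 117], [243, 250, 6, -2, 114], [242, 251, 3, -29, 129], [242, 252, 3, -31, 128], [242, 253, 3, -32, 126], [242, 254, 3, -31, 123], [242, 255, 3, -33, 121], [242, 256, 3, -32, 118], [242, 257, 3, -31, 114], [242, 258, 3, -35, 114]]
```

View pics/under.png

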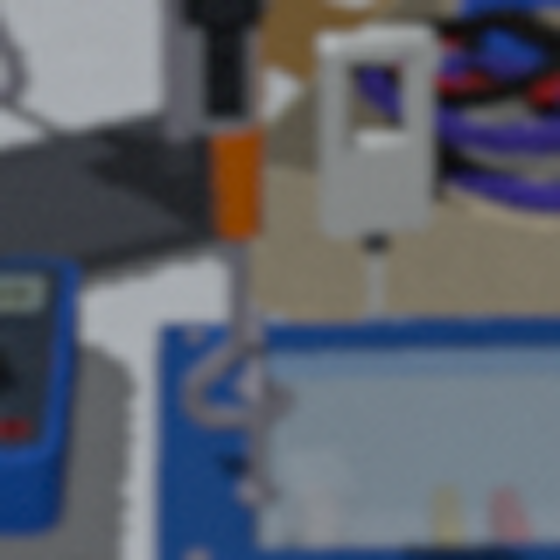

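The foot is under the bail: the wire crosses the J at about (250,385) in the crop, between the back rod and the tip. I'll take up the slack.

Call:
servo_tool([
  [-0.3, 0, 0],
  [0, 0, -0.6],
  [0, 0, -0.6],
  [0, 0, -0.3],
  [0, 0, -0.2],
  [0, 0, 0],
], gripper=[0.9, 0.9, 0.9, 0.9, 0.9, 0.9], yaw=[0, 0, 0, 0, 0, 0])

```text
time: 11.35
tcp_pos: [0.4408, -0.3488, 0.2408]
tool_rot: [0.201, 0.98, -0.0, 0.0]
wrist_force: [0.8, 0.5, -1.6]
finger_gap: 0.493
grasp_force: 113.1
```

Call:
servo_tool([
  [0, 0, -0.1],
  [0, 0, -0.1],
  [0, 0, -0.05],
  [0, 0, 0],
], gripper=[0.9, 0.9, 0.9, 0.9], yaw=[0, 0, 0, 0])

```text
time: 11.85
tcp_pos: [0.4407, -0.3487, 0.2431]
tool_rot: [0.201, 0.98, 0.0, -0.0]
wrist_force: [0.6, 0.7, -3.2]
finger_gap: 0.501
grasp_force: 112.8
```

Call:
servo_tool([
  [0, 0, -0.05],
  [0, 0, -0.05],
  [0, 0, -0.05],
  [0, 0, 0],
], gripper=[0.9, 0.9, 0.9, 0.9], yaw=[0, 0, 0, 0])

```text
time: 12.35
tcp_pos: [0.4405, -0.3485, 0.2442]
tool_rot: [0.201, 0.98, 0.0, -0.0]
wrist_force: [1.1, -1.1, -17.1]
finger_gap: 0.501
grasp_force: 113.6
```

Call:
servo_tool([
  [0, 0, -0.05],
  [0, 0, -0.05],
  [0, 0, -0.05],
  [0, 0, 0],
], gripper=[0.9, 0.9, 0.9, 0.9], yaw=[0, 0, 0, 0])

```text
time: 12.85
tcp_pos: [0.441, -0.3488, 0.2465]
tool_rot: [0.201, 0.98, -0.0, 0.0]
wrist_force: [1.9, -1.3, -10.4]
finger_gap: 0.498
grasp_force: 114.0
```

Call:
servo_tool([
  [-0.05, 0, -0.1],
  [-0.05, 0, -0.1],
  [-0.05, 0, -0.1],
  [-0.05, 0, -0.15],
  [-0.1, 0, -0.15],
  [-0.1, 0, -0.2],
  [-0.1, 0, -0.2],
  [0, 0, 0],
], gripper=[0.9, 0.9, 0.9, 0.9, 0.9, 0.9, 0.9, 0.9], yaw=[0, 0, 0, 0, 0, 0, 0, 0])

```text
time: 13.85
tcp_pos: [0.4454, -0.3508, 0.2563]
tool_rot: [0.201, 0.98, -0.0, 0.0]
wrist_force: [-1.2, -0.0, -4.3]
finger_gap: 0.499
grasp_force: 114.6
```

Call:
servo_tool([
  [-0.1, 0, -0.2],
  [-0.1, 0, -0.2],
  [-0.1, 0, -0.2],
  [-0.1, 0, -0.2],
  [-0.05, 0, -0.2],
  [-0.05, 0, -0.1],
  [0, 0, 0],
  [0, 0, 0],
], gripper=[0.9, 0.9, 0.9, 0.9, 0.9, 0.9, 0.9, 0.9], yaw=[0, 0, 0, 0, 0, 0, 0, 0])

```text
time: 14.85
tcp_pos: [0.45, -0.3526, 0.2672]
tool_rot: [0.201, 0.98, -0.0, 0.0]
wrist_force: [-0.7, -0.3, -4.0]
finger_gap: 0.499
grasp_force: 114.7
```

Run:
```python
from h import *
np.set_printoptions(precision=4,suppress=True)
o=manip.get_obs();T=o["tcp_pos"];print(o["time"],T,o["wrist_force"],o["joint_vel"])
x=np.array([.92,-.392]);y=np.array([.392,.92]);b=np.array([.4445,-.350])
for n in("side","top"):
    q=cams.snapshot(n);P=cloud(q);h=cv2.cvtColor(q["img"],cv2.COLOR_RGB2HSV)
    loc=np.stack([(P[...,:2]-b)@x,(P[...,:2]-b)@y,P[...,2]],-1)*1000
    r=(abs(loc[...,0])<40)&(abs(loc[...,1])<45)&(loc[...,2]>138)&(loc[...,2]<180)
    print(n,np.c_[loc[r]].astype(int)[::max(1,r.sum()//30)].tolist())
    bl=(h[...,0]>100)&(h[...,0]<125)&(h[...,1]>150)&(loc[...,0]>-45)&(loc[...,0]<180)&(abs(loc[...,1])<85)&(loc[...,2]>95)&(loc[...,2]<150)
    p=loc[bl];A=np.c_[p,np.ones(len(p))]
    w=np.ones(len(p),bool)
    for _ in range(6):
        c=np.linalg.lstsq(np.c_[p[w][:,:2],np.ones(w.sum())],p[w][:,2],rcond=None)[0];e=p[:,2]-np.c_[p[:,:2],np.ones(len(p))]@c;w=abs(e)<3
    print(n,"slope angle",np.arctan(-c[0]),c,w.sum())
    if n=="side":save(q,"end.png",(190,170,330,290),4)
```

```text
14.85 [ 0.45   -0.3526  0.2672] [-0.7005 -0.3061 -4.0204] [-0.0001  0.0012 -0.0001 -0.0012 -0.0002  0.0021  0.0002]
side [[12, 25, 167], [-4, 2, 175], [9, 16, 167], [-4, -3, 176], [7, 33, 154], [-6, -3, 174], [7, 30, 154], [25, 0, 171], [-2, -3, 171], [13, 0, 169], [-4, -4, 169], [11, -3, 168], [27, -2, 167], [0, 0, 164], [13, -6, 167], [27, -5, 166], [2, -1, 162], [11, -11, 167], [20, -2, 162], [-2, -6, 162], [6, -4, 161], [16, -1, 159], [0, -2, 157], [9, -5, 158], [18, -4, 158], [10, -25, 165], [8, -26, 161], [10, -29, 160], [12, -29, 158], [8, -31, 154], [10, -33, 152], [6, -31, 146], [8, -31, 143], [10, -32, 141]]
side slope angle 0.14384934940621177 [ -0.1448   0.0032 129.8866] 1196
top [[10, 32, 154], [10, 30, 163], [6, 34, 158], [7, 31, 161], [8, 27, 164], [10, 23, 165], [5, 35, 139], [5, 33, 153], [5, 30, 159], [6, 26, 163], [8, 22, 163], [9, 19, 168], [3, 34, 141], [3, 31, 149], [6, 21, 162], [7, 17, 166], [9, 14, 166], [1, 33, 139], [6, 16, 164], [7, 13, 167], [9, 9, 168], [11, 4, 163], [6, 10, 167], [8, 6, 164], [9, 2, 166], [5, 6, 162], [7, 3, 166], [8, 0, 169], [5, 1, 167], [4, -1, 159], [0, 0, 176], [0, -1, 157]]
top slope angle 0.14218216066491815 [ -0.1431   0.0004 127.6002] 1012
```

View pics/end.png

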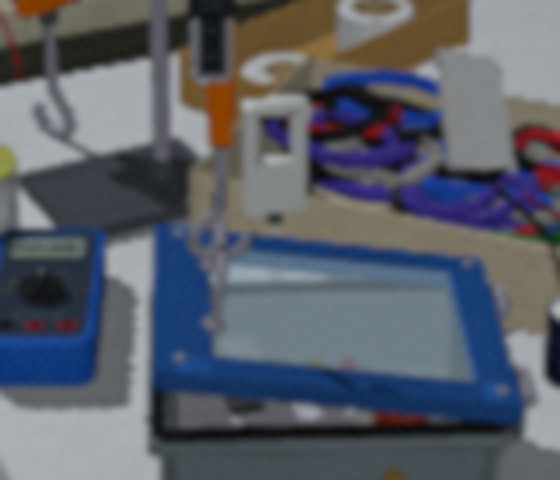

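The lid is ajar by 0.143 rad, with the bail well inside the J at about (218,240) in the crop. Another 1 mm gives 0.15 rad, then I'll settle.

Call:
servo_tool([
  [0, 0, -0.05],
  [0, 0, -0.05],
  [0, 0, 0],
  [0, 0, 0],
  [0, 0, 0],
  [0, 0, 0],
], gripper=[0.9, 0.9, 0.9, 0.9, 0.9, 0.9], yaw=[0, 0, 0, 0, 0, 0])

```text
time: 15.7
tcp_pos: [0.45, -0.3527, 0.2682]
tool_rot: [0.201, 0.98, -0.0, 0.0]
wrist_force: [-0.1, 0.0, -4.5]
finger_gap: 0.496
grasp_force: 114.7
```

```bash
python3 -c "
from plant import manip
o=manip.get_obs();print(o['tcp_pos'],o['wrist_force'],o['grasp_force']);print(manip.finish_job())"
```

```text
[ 0.44998394 -0.35265542  0.26821173] [-0.10367122  0.04854249 -4.47286685] 114.72711682319641
the job is handed in; nothing more can be done
None
```

The job is handed in at 15.7 s: the lid hangs steady on the held hook, about 0.15 rad (3 cm) open at the front by my estimate (0.143 rad measured, then raised 1 mm more).

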